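# Stack a stepped plaster base on the spring lift

### The job

Build the stepped base on the spring lift: slide the wide plaster disc off its deck onto the sprung platform, centred and lying flat, then slide the narrow disc across from the other deck so that it lies flat and centred on the wide one and the platform carries both. Slide the discs, do not lift them, and do not disturb the orange gourds, the paint jar or the brush.

Things in the scene. Friction and masses are not known exactly. Their poses are not given: they have to be found in the camera images.
- lift: Fixture fixed to the bench: two level brown wooden decks with the sprung platform in the gap between them. Origin: on the bench under the platform's centre; z up; y runs along the row deck - platform - deck. Deck tops are 85 mm above the bench; decks span x -90 to 90 mm, y 81 to 261 and -81 to -261; no rims; edges rounded by 3 mm. The 162 mm gap is open at both x ends. Position and yaw vary.
- platform_top (a point): Centre of the top face of the platform, a level aluminium plate, 150 mm (lift's x) by 154 mm (y), 2.5 mm below the deck tops when empty. On its damped spring (about 190 N/m) it sinks about 22 mm under the wide disc, whose top is then 2 to 7 mm below the decks, and about 10 mm more under the narrow one, whose top then stands 3 to 12 mm above the decks.
- platform (a joint): How far the platform has sunk, in m: 0 empty, at most 0.045.
- wide_disc: The wide disc of white cast plaster: diameter 150 mm, 20 mm thick, about 0.42 kg. Origin: centre of its underside, z up. It starts lying flat on one of the two decks (either one), wholly on it.
- narrow_disc: The narrow disc of white cast plaster: diameter 96 mm, 22 mm thick, about 0.19 kg. Origin: centre of its underside, z up. It starts lying flat on the other deck.
- gourd_a: Bystander: orange pear-shaped gourd, 70 mm across, 93 mm high, standing beyond the lift. Origin: centre of its foot.
- gourd_b: Bystander: a second gourd, the same as the first.
- paint_jar: Bystander: yellow jar, 60 mm across, 80 mm high, standing between the robot and the lift, to the right. Origin: centre of its foot.
- brush: Bystander: a paint brush lying on the bench between the robot and the lift, to the left. Origin: underside, near its middle; its length runs along its x.
Not all that is in view belongs to the job. What is shaped like the wide_disc but black or purple is not meant. Leave any red look-alike of the narrow_disc alone.

How it is judged:
By the outcome, as a careful person would: the job done as asked, in the order asked, and still so for the second after the job is handed in, with the robot touching nothing.
It also fails if it takes over 67 s, if anything falls off the work surface, if the arm or the gripper's body presses on something with over 40 N, if the wrist force passes 120 N, or if a joint passes its speed limit or range.

### The arm

A 6-joint arm with a two-finger parallel gripper is mounted at the origin on the work surface. World frame = base frame: x ahead of the robot, y to its left, z up, the work surface at z = 0. Lengths are in mm, angles in rad, forces in N, time in s.
With the tool pointing down it reaches from about 350 to 975 mm from the base axis. Payload 7.1 kg.
Tool frame: the origin (TCP) lies between the finger pads; the fingertips stand 19 mm ahead of it and the grasp point (between the pads) is the TCP; z points along the fingers, y is the line along which they close (so a half turn about z gives the same grasp; the last joint's range is limited). The gripper opens to 88 mm and grips with 3 to 60 N. Pads are 20 mm wide; open, the fingers measure 115 mm over their backs; the gripper's body (75 mm by 178 mm) begins 61 mm behind the grasp point.
Start: joints at [-1.351, 0.423, 1.63, -0, 1.089, -0.019], TCP at [147.855, -607.243, 241.675] pointing down, gripper open.
Joint ranges: [-3, 3], [-0.9, 2.11], [0.09, 2.58], [-1.31, 4.45], [0.11, 2.69], [-2.54, 2.54]. Speed limits (rad/s): [2.39, 2.39, 3.01, 3.14, 3.14, 3.14].

### API

Orientations are given as a rotation vector (axis times angle).
In Python, from workcell import ctrl gives the robot as it stands.
- The arm moves only by the tool arm_command, never from a script. Its argument "series" is a list of rows, each an object with "linear": the shift along the tool's x, y, z in m, a list of three; "turn": the turn about the tool's z in rad. A call has 1 to 10 rows; each row shifts and turns the commanded pose from where the row before left it, along the tool's axes as they then stand; what a row does not reach is not made up. A row lasts 1/10 s, in which the tool goes at most 50 mm and 8.59 degrees, less where a joint would pass 70% of its speed; a pose out of reach is approached as far as the arm can. A call with a gripper value outside its range is refused whole. "jaw" is the opening, from -1 (shut) to 1 (fully open), set as the call begins (left out, the last holds). The fingers move at their own pace and stop on an object; the grip force is fixed at half the most. Time passes only in rows, so rows that do not move let the fingers close. It gives the time, the measured TCP pose, the force, the opening and the grip force at its end, in the units of the state.
- ctrl.get_obs(): the state, without advancing time (a new reading comes with each control period).
- ctrl.get_image(name): name is "scene" or "top" or "wrist"; returns a dict with "frame" (420x560x3 uint8, blue, green, red), "fx", "fy", "cx", "cy" (pixels), "rvec" (rotation vector, rad) and "tvec" (3), from world to camera coordinates, as OpenCV has them. Camera axes: x right, y down, z forward; pixel columns grow to the right and rows downward; lengths in mm; the calibration is good to about 2 mm. A picture is of the moment at which its call begins. There is no depth.
- ctrl.close_job(): hands the job in; it is judged then, once.
The state is a dict: "t": time; "qpos": joint angles; "qvel": joint speeds; "joint_torque": joint torques, N m; "ee_pos": TCP position; "orientation": TCP orientation; "ft_force": force on the tool from outside, world axes, zero at the start; "moment": the same for the moment, N m; "width": finger opening in mm; "grasp_force": force on a finger pad.
Only numpy, scipy, OpenCV 4.12 (cv2) and the standard library are available. Lean on these libraries where they do the work, as an engineer would, in place of code of your own. Each camera call takes 0.05 s, during which the arm holds its last target. There are 200 camera calls.

## Working session

There is one attempt and no reset: what is moved stays moved. The work goes in short steps, Python scripts to look and compute and a tool call to move; the robot and the scene stay as the last step left them, time stands still between calls to the robot, and variables do not carry over. Pictures are saved under pics/ and viewed, at most 10 in all, crops included, and the job is handed in when it is done.

Besides the shell and the picture viewer there is one more tool, called after "Call:" as name(argument=value, ...), one argument or row to a line, values as JSON. arm_command: Moves the arm, as the interface text tells. Its arguments: {"type":"object","properties":{"series":{"type":"array"},"jaw":{"type":"number"}},"required":["series"]}

```bash
ls; mkdir -p pics; python3 - <<'E'
from workcell import ctrl
import cv2,numpy as np
o=ctrl.get_obs();print({k:np.round(v,3).tolist() for k,v in o.items()})
for n in("scene","top"):
    im=ctrl.get_image(n);cv2.imwrite(f"pics/{n}0.png",im["frame"]);print(n,im["fx"],im["cx"],im["cy"],im["rvec"],im["tvec"])
E
```

```text
pics
{'t': 0.0, 'qpos': [-1.351, 0.424, 1.631, -0.0, 1.089, -0.019], 'qvel': [-0.001, -0.001, -0.001, -0.0, -0.001, -0.002], 'joint_torque': [-0.001, -54.461, -27.367, 0.065, 0.023, -0.0], 'ee_pos': [147.744, -606.75, 240.927], 'orientation': [-3.118, -0.374, 0.0], 'ft_force': [0.316, 0.873, 0.253], 'moment': [0.016, -0.048, -0.025], 'grasp_force': 0.0, 'width': 87.725}
scene 447.55057621736285 277.5118067639347 212.2783420870019 [ 2.34647419  1.17395618 -0.34724656] [-282.63396019 -337.4567345  1501.95885146]
top 468.0472856772478 281.23149271601534 211.22242773333818 [ 2.1672173  -2.15033887  0.13235329] [ -13.78400123  558.34345947 1239.17513297]
```

View pics/scene0.png

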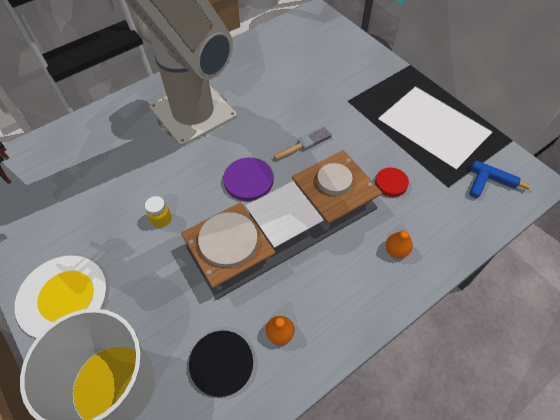

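View pics/top0.png

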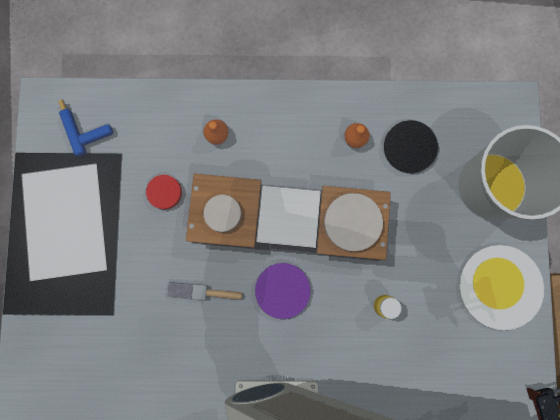

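The scene shows the wide white disc on the right deck (top view 353,222), the platform at (289,216) and the narrow disc on the left deck (222,213). The paint jar is at (388,308), the brush at (205,292) and the gourds at (216,131) and (357,135). The purple, black and red discs are the decoys.

```bash
cat > h.py <<'E'
import cv2,numpy as np
from workcell import ctrl
def cast(im,px,z):
    R=cv2.Rodrigues(np.float64(im["rvec"]))[0];C=-R.T@np.float64(im["tvec"]).ravel()
    px=np.atleast_2d(np.float64(px));d=np.c_[(px[:,0]-im["cx"])/im["fx"],(px[:,1]-im["cy"])/im["fy"],np.ones(len(px))]@R
    return (C+d*((z-C[2])/d[:,2])[:,None])[:,:2]
def big(mask,n=1):
    c,_=cv2.findContours(mask.astype(np.uint8),cv2.RETR_EXTERNAL,cv2.CHAIN_APPROX_NONE)
    return sorted(c,key=cv2.contourArea)[-n:]
E
python3 - <<'E'
from h import *
for n in("top","scene"):
    im=ctrl.get_image(n);f=im["frame"];h=cv2.cvtColor(f,cv2.COLOR_BGR2HSV)
    wood=(h[...,0]>5)&(h[...,0]<18)&(h[...,1]>90)&(h[...,2]>60)&(h[...,2]<200)
    if n=="top":
        for p in((353,222),(222,213),(289,216),(300,330),(250,190),(380,197)):print(p,h[p[1],p[0]])
    for c in big(wood,2):
        w=cast(im,c[:,0],85).astype(np.float32)
        r=cv2.minAreaRect(w);print(n,"deck",np.round(r[0]),np.round(r[1]),r[2])
        hull=np.zeros(wood.shape,np.uint8);cv2.fillPoly(hull,[cv2.convexHull(c)],1)
        hull=cv2.dilate(hull,np.ones((3,3)))
        d=cv2.morphologyEx(((hull>0)&(h[...,1]<70)).astype(np.uint8),cv2.MORPH_OPEN,np.ones((5,5)))
        k=cv2.convexHull(big(d)[0])
        for z in(85,105,107):
            q=cast(im,big(d)[0][:,0],z).astype(np.float32);print("  disc",z,np.round(cv2.minEnclosingCircle(q)[0],1),round(cv2.minEnclosingCircle(q)[1],1),np.round(cv2.fitEllipse(q)[0],1),np.round(cv2.fitEllipse(q)[1],1))
E
```

```text
(353, 222) [ 17  11 162]
(222, 213) [ 17  11 166]
(289, 216) [ 98   6 174]
(300, 330) [105  18 140]
(250, 190) [ 14 111 120]
(380, 197) [ 14 124 125]
top deck [554. 142.] [178. 178.] 85.0117416381836
  disc 85 [546.2 145.3] 50.6 [546.9 145.5] [96.5 98.6]
  disc 105 [543.8 142.8] 49.8 [544.5 143. ] [94.9 96.9]
  disc 107 [543.6 142.5] 49.7 [544.3 142.7] [94.7 96.8]
top deck [ 525. -198.] [178. 178.] 84.89323425292969
  disc 85 [ 526.5 -196.6] 77.3 [ 526.3 -196.8] [151.2 152.4]
  disc 105 [ 524.5 -193.5] 76.0 [ 524.3 -193.7] [148.7 149.9]
  disc 107 [ 524.3 -193.2] 75.9 [ 524.1 -193.4] [148.4 149.7]
scene deck [ 529. -200.] [180. 181.] 85.09528350830078
  disc 85 [ 515.9 -194.9] 81.7 [ 517.9 -192.9] [149.6 158.3]
  disc 105 [ 526.3 -199.2] 80.1 [ 528.3 -197.3] [146.6 155.2]
  disc 107 [ 527.4 -199.7] 79.9 [ 529.4 -197.7] [146.3 154.9]
scene deck [558. 139.] [182. 180.] 85.35406494140625
  disc 85 [537.7 148.4] 55.1 [537.7 149. ] [ 96.1 109.1]
  disc 105 [547.7 137.2] 54.0 [547.7 137.8] [ 94.2 107. ]
  disc 107 [548.7 136.1] 53.9 [548.8 136.7] [ 94.  106.7]
```

Call:
arm_command(
  series=[
    {"linear": [0,0,0],"turn": -0.139},
    {"linear": [0,0,0],"turn": -0.139},
    {"linear": [0,0,0],"turn": -0.139},
    {"linear": [0,0,0],"turn": -0.139},
    {"linear": [0,0,0],"turn": -0.139},
    {"linear": [0,0,0],"turn": -0.139},
    {"linear": [0,0,0],"turn": -0.139},
    {"linear": [0,0,0],"turn": -0.139},
    {"linear": [0,0,0],"turn": -0.134},
    {"linear": [0,0,0],"turn": 0},
  ],
  jaw=1,
)

```text
t: 1.2
ee_pos: [147.8, -607.1, 241.5]
orientation: [-2.313, -2.125, -0.0]
ft_force: [-0.1, 0.2, -0.6]
width: 88.1
grasp_force: 0.0
```

Call:
arm_command(
  series=[
    {"linear": [0.029,0.0285,0],"turn": 0},
    {"linear": [0.029,0.0285,0],"turn": 0},
    {"linear": [0.029,0.0285,0],"turn": 0},
    {"linear": [0.029,0.0285,0],"turn": 0},
    {"linear": [0.029,0.0285,0],"turn": 0},
    {"linear": [0.029,0.0285,0],"turn": 0},
    {"linear": [0.029,0.0285,0],"turn": 0},
    {"linear": [0.029,0.0285,0],"turn": 0},
    {"linear": [0.029,0.0285,0],"turn": 0},
    {"linear": [0,0,0],"turn": 0},
  ],
)

```text
t: 2.2
ee_pos: [428.7, -366.6, 241.7]
orientation: [2.314, 2.124, 0.002]
ft_force: [-0.5, -1.1, 0.2]
width: 87.7
grasp_force: 0.0
```

Call:
arm_command(
  series=[
    {"linear": [0.0288,0.0274,0],"turn": 0},
    {"linear": [0.0288,0.0274,0],"turn": 0},
    {"linear": [0.0288,0.0274,0],"turn": 0},
    {"linear": [0,0,0.035],"turn": 0},
    {"linear": [0,0,0.035],"turn": 0},
    {"linear": [0,0,0.03],"turn": 0},
    {"linear": [0,0,0.02],"turn": 0},
    {"linear": [0,0,0.013],"turn": 0},
    {"linear": [0,0,0],"turn": 0},
  ],
)

```text
t: 3.1
ee_pos: [513.9, -290.1, 107.1]
orientation: [-2.315, -2.119, 0.002]
ft_force: [0.3, -0.6, -0.2]
width: 87.7
grasp_force: 0.0
```

```bash
cat >> h.py <<'E'
C=np.array([540,-28.5]);U=np.array([.0853,.9964]);V=np.array([.9964,-.0853])
def lift(p):p=np.atleast_2d(p)-C;return np.round(np.c_[p@V,p@U],1)
E
python3 - <<'E'
from h import *
o=ctrl.get_obs();print(lift(o["ee_pos"][:2]),o["ee_pos"],o["t"])
a=ctrl.get_image("scene")["frame"];b=ctrl.get_image("top")["frame"]
cv2.imwrite("pics/s1.png",np.hstack([cv2.resize(a[120:320,140:440],(400,267)),cv2.resize(b[120:320,140:440],(400,267))]))
E
```

```text
[[  -3.7 -262.9]] [ 513.9048659  -290.1478133   107.05581908] 3.1
```

View pics/s1.png

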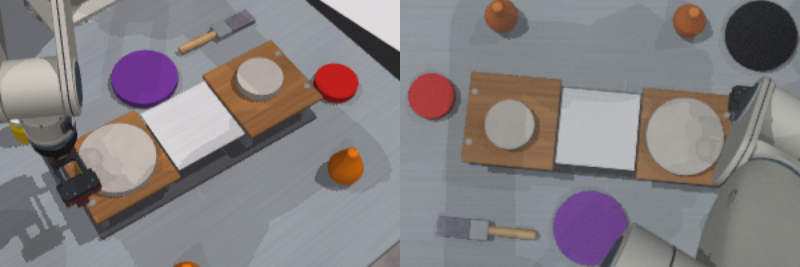

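The fingers are lowered behind the wide disc (scene crop about 80,180) and clear of it. Starting the push.

Call:
arm_command(
  series=[
    {"linear": [0.01,0.0037,0.001],"turn": 0},
    {"linear": [0.01,0,0],"turn": 0},
    {"linear": [0.008,0,0],"turn": 0},
    {"linear": [0.01,0,0],"turn": 0},
    {"linear": [0.012,0,0],"turn": 0},
    {"linear": [0.012,0,0],"turn": 0},
    {"linear": [0.012,0,0],"turn": 0},
    {"linear": [0.012,0,0],"turn": 0},
    {"linear": [0.01,0,0],"turn": 0},
    {"linear": [0.006,0,0],"turn": 0},
  ],
)

```text
t: 4.2
ee_pos: [527.7, -187.9, 107.7]
orientation: [2.314, 2.125, 0.0]
ft_force: [-1.1, -4.6, 5.1]
width: 87.7
grasp_force: 2.7
```

```bash
cat >> h.py <<'E'
def plaster(f):
    h=cv2.cvtColor(f,cv2.COLOR_BGR2HSV);m=((h[...,0]>8)&(h[...,0]<28)&(h[...,1]>3)&(h[...,1]<40)&(h[...,2]>120)).astype(np.uint8)
    roi=np.zeros_like(m);roi[150:275,170:410]=1
    return cv2.morphologyEx(m*roi,cv2.MORPH_OPEN,np.ones((3,3)))
E
python3 - <<'E'
from h import *
o=ctrl.get_obs();print(lift(o["ee_pos"][:2]),o["ee_pos"],o["ft_force"],o["t"])
b=ctrl.get_image("top")
for c in big(plaster(b["frame"]),3):
    q=cast(b,c[:,0],105).astype(np.float32);print(cv2.contourArea(c),lift(cv2.minEnclosingCircle(q)[0]),cv2.minEnclosingCircle(q)[1],lift(q).min(0),lift(q).max(0))
E
```

```text
[[   1.4 -159.9]] [ 527.72116852 -187.8772923   107.74424343] [-1.07818392 -4.59750015  5.08125218] 4.2
1023.5 [[-10.2 171.4]] 47.6926155090332 [-57.4 124. ] [ 36.8 217.9]
1822.0 [[  0.5 -89.3]] 74.42863464355469 [ -73.8 -127.7] [ 74.3 -16. ]
```

Call:
arm_command(
  series=[
    {"linear": [0.006,-0.001,0],"turn": 0},
    {"linear": [0.008,0,0],"turn": 0},
    {"linear": [0.008,0,0],"turn": 0},
    {"linear": [0.008,0,0],"turn": 0},
    {"linear": [0.008,0,0],"turn": 0},
    {"linear": [0.008,0,0],"turn": 0},
    {"linear": [0.006,0,0],"turn": 0},
    {"linear": [0.006,0,0],"turn": 0},
    {"linear": [0.004,0,0],"turn": 0},
    {"linear": [0,0,0],"turn": 0},
  ],
)

```text
t: 5.25
ee_pos: [531.6, -126.1, 107.3]
orientation: [-2.314, -2.123, 0.0]
ft_force: [-1.0, -0.3, -0.3]
width: 87.5
grasp_force: 0.1
```

```bash
cat > look.py <<'E'
from h import *
import sys
o=ctrl.get_obs();print(lift(o["ee_pos"][:2]),o["ee_pos"],o["ft_force"],o["t"])
b=ctrl.get_image("top");s=ctrl.get_image("scene")["frame"]
for c in big(plaster(b["frame"]),3):
  if cv2.contourArea(c)>100:
    q=cast(b,c[:,0],float(sys.argv[2])).astype(np.float32);print(cv2.contourArea(c),lift(cv2.minEnclosingCircle(q)[0]),cv2.minEnclosingCircle(q)[1],lift(q).min(0),lift(q).max(0))
cv2.imwrite(f"pics/{sys.argv[1]}.png",np.hstack([cv2.resize(s[150:300,180:390],(400,286)),cv2.resize(b["frame"][150:300,180:390],(400,286))]))
E
python3 look.py p2 100
```

```text
[[ -0. -98.]] [ 531.59321851 -126.13984694  107.31566362] [-1.04073667 -0.25060951 -0.28151057] 5.25
1026.5 [[ -9.6 172.2]] 47.971099853515625 [-57.3 124.5] [ 37.5 218.8]
1560.5 [[ -1.3 -26.2]] 73.81080627441406 [-74.9 -48.2] [72.  46.5]
```

View pics/p2.png

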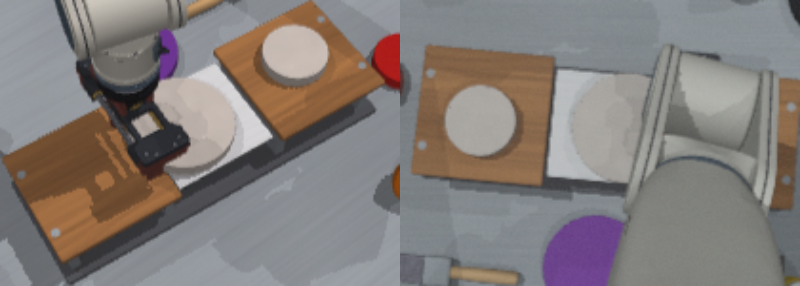

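The wide disc is tilting onto the platform as expected (leading edge about u=46). Continuing.

Call:
arm_command(
  series=[
    {"linear": [0.006,0,0],"turn": 0},
    {"linear": [0.006,0,0],"turn": 0},
    {"linear": [0.006,0,0],"turn": 0},
    {"linear": [0.004,0,0],"turn": 0},
    {"linear": [0.003,0,0],"turn": 0},
    {"linear": [0.002,0,0],"turn": 0},
    {"linear": [0,0,0],"turn": 0},
    {"linear": [0,0,0],"turn": 0},
  ],
)

```text
t: 6.15
ee_pos: [534.4, -100.1, 107.8]
orientation: [2.315, 2.124, 0.0]
ft_force: [0.4, -0.7, -0.6]
width: 87.9
grasp_force: 0.0
```

```bash
python3 look.py p3 90
```

```text
[[  0.5 -71.8]] [ 534.36172049 -100.08344154  107.76149873] [ 0.38342046 -0.71427956 -0.56933452] 6.15
1025.5 [[ -8.4 173.7]] 48.492820739746094 [-56.4 125.4] [ 39.  220.6]
1343.5 [[-0.2  0.3]] 73.2294692993164 [-72.3 -14.9] [71.8 70.4]
```

View pics/p3.png

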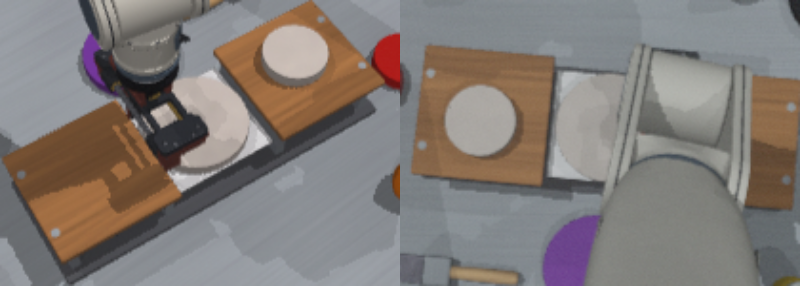

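The disc is nearly home, with its leading edge about 5 mm short of the centred position. I'll nudge a little more, then lift and back away to look.

Call:
arm_command(
  series=[
    {"linear": [0.001,0,0],"turn": 0},
    {"linear": [0.001,0,0],"turn": 0},
    {"linear": [0.001,0,0],"turn": 0},
    {"linear": [0,0,0],"turn": 0},
    {"linear": [0,0,-0.02],"turn": 0},
    {"linear": [0,0,-0.04],"turn": 0},
    {"linear": [-0.04,0,-0.01],"turn": 0},
    {"linear": [-0.04,0,0],"turn": 0},
    {"linear": [-0.04,0,0],"turn": 0},
    {"linear": [-0.03,0,0],"turn": 0},
  ],
)

```text
t: 7.25
ee_pos: [521.4, -248.7, 178.1]
orientation: [2.315, 2.123, 0.0]
ft_force: [-0.5, 0.5, -0.3]
width: 87.8
grasp_force: 0.0
```

```bash
python3 look.py p4 83
```

```text
[[   0.3 -221. ]] [ 521.41334266 -248.66414736  178.05133594] [-0.45377803  0.45108317 -0.28087892] 7.25
1011.5 [[ -7.9 174.5]] 48.55118942260742 [-55.9 126.1] [ 40.  221.5]
2436.0 [[-0.7 -3.3]] 74.41258239746094 [-73.8 -77.4] [73.  70.5]
```

View pics/p4.png

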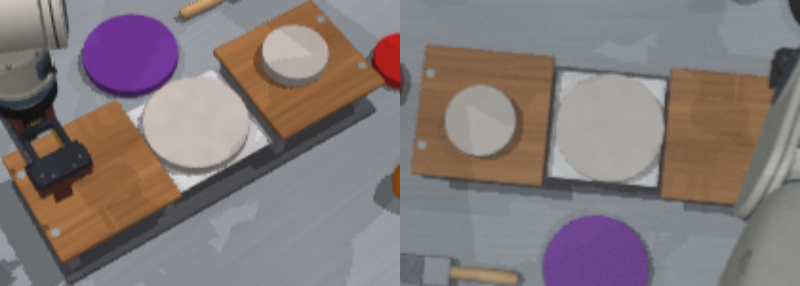

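```bash
python3 - <<'E'
from h import *
for n in("scene","top"):
    im=ctrl.get_image(n);f=im["frame"]
    if n=="scene":
        h=cv2.cvtColor(f,cv2.COLOR_BGR2HSV)
        for p in((282,215),(335,178)):print(h[p[1],p[0]])
        m=((h[...,0]>8)&(h[...,0]<22)&(h[...,1]<50)&(h[...,1]>4)&(h[...,2]>140)).astype(np.uint8);m[:,:230]=0;m[:180]=0;m[260:]=0;m[:,320:]=0
    else:m=plaster(f);m[:,:260]=0
    c=cv2.convexHull(big(m)[0])
    for z in(80.5,85):
        q=cast(im,c[:,0],z).astype(np.float32);e=cv2.fitEllipse(q);print(n,z,lift(e[0]),np.round(e[1],1),lift(q).min(0),lift(q).max(0))
    h=cv2.cvtColor(f,cv2.COLOR_BGR2HSV)
    wood=(h[...,0]>5)&(h[...,0]<18)&(h[...,1]>90)&(h[...,2]>60)&(h[...,2]<200)
    for c in big(wood,2):
        q=lift(cast(im,c[:,0],85));print("deck",np.percentile(q,[.5,99.5],axis=0))
E
```

```text
[ 11  24 198]
[ 12  25 200]
scene 80.5 [[ 0.1 -4.3]] [148.1 148.7] [-74.2 -78.4] [74.6 70.2]
scene 85 [[ 2.4 -5.8]] [147.4 148.1] [-71.5 -79.5] [76.6 68.3]
deck [[ -87.1  -261.6 ]
 [  93.5   -81.99]]
deck [[-87.      77.6   ]
 [ 93.5035 259.607 ]]
top 80.5 [[-0.3 -3.7]] [147.8 148.6] [-73.4 -77.5] [73.2 70.3]
top 85 [[-0.8 -3.6]] [147.2 148. ] [-73.7 -77.2] [72.4 70.1]
deck [[ -89.59 -223.98]
 [  88.49  -80.52]]
deck [[-89.3    81.5  ]
 [ 88.469 259.869]]
```

The disc lies flat, since its outline is circular in both views. It is about 3.5 mm short toward -y. I'll nudge it with closed fingers from the two open corners, starting with the +x corner.

Call:
arm_command(
  series=[
    {"linear": [0.03,0.015,0],"turn": 0},
    {"linear": [0.03,0.015,0],"turn": 0},
    {"linear": [0.03,0.015,0],"turn": 0},
    {"linear": [0.03,0.015,0],"turn": 0},
    {"linear": [0.033,0.0157,0],"turn": 0},
    {"linear": [0,0,0.03],"turn": 0},
    {"linear": [0,0,0.03],"turn": 0},
    {"linear": [0,0,0],"turn": 0},
  ],
  jaw=-1,
)

```text
t: 8.25
ee_pos: [607.2, -98.1, 114.0]
orientation: [-2.308, -2.122, 0.007]
ft_force: [-0.3, 0.6, 0.1]
width: 26.8
grasp_force: 0.0
```

```bash
python3 look.py p5 83; python3 -c "
from h import *
print(ctrl.get_obs()['width'])"
```

```text
[[ 72.9 -63.6]] [607.17067439 -98.10348281 114.02094105] [-0.32779473  0.55540043  0.06862423] 8.25
966.0 [[ 1.8 14.5]] 70.78092956542969 [-68.    2.1] [71.6 70.7]
1020.0 [[ -7.6 174.4]] 48.43058395385742 [-55.9 126.4] [ 40.  221.8]
19.301885413972915
```

View pics/p5.png

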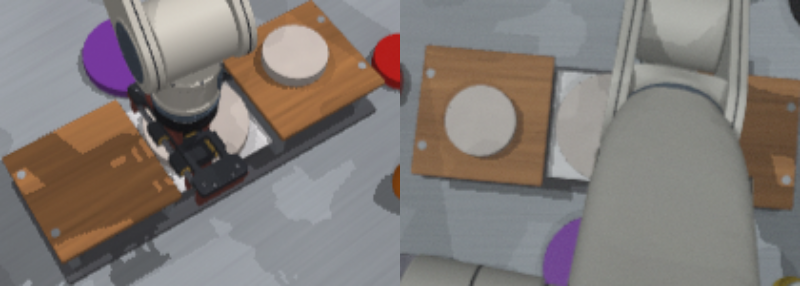

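Call:
arm_command(
  series=[
    {"linear": [0,0,0],"turn": 0},
    {"linear": [0,0,0],"turn": 0},
    {"linear": [0,0,0],"turn": 0},
    {"linear": [0,0,0],"turn": 0},
  ],
)

```text
t: 8.75
ee_pos: [610.5, -100.9, 118.5]
orientation: [2.315, 2.123, 0.001]
ft_force: [0.4, -0.6, -0.4]
width: 0.6
grasp_force: 0.0
```

```bash
python3 -c "
from h import *
o=ctrl.get_obs();print(o['width'],lift(o['ee_pos'][:2]),o['ee_pos'][2])"
```

```text
0.6050776767313629 [[ 76.4 -66.2]] 118.50691291776512
```

Call:
arm_command(
  series=[
    {"linear": [-0.0015,0,0.005],"turn": 0},
    {"linear": [0,0,0.01],"turn": 0},
    {"linear": [0,0,0.0125],"turn": 0},
    {"linear": [0,0,0],"turn": 0},
    {"linear": [0.0025,-0.003,0],"turn": 0},
    {"linear": [0.0025,-0.0033,0],"turn": 0},
    {"linear": [0.001,-0.0012,0],"turn": 0},
    {"linear": [0.001,-0.0011,0],"turn": 0},
    {"linear": [0,0,0],"turn": 0},
    {"linear": [0,0,0],"turn": 0},
  ],
)

```text
t: 9.75
ee_pos: [602.4, -94.5, 90.5]
orientation: [2.314, 2.123, 0.001]
ft_force: [1.0, -1.0, -0.6]
width: 0.4
grasp_force: 0.5
```

```bash
cat > m.py <<'E'
from h import *
o=ctrl.get_obs();print(lift(o['ee_pos'][:2]),o['ee_pos'][2],o["ft_force"],o["t"])
im=ctrl.get_image("top");m=plaster(im["frame"]);m[:,:260]=0
q=lift(cast(im,big(m)[0][:,0],80.5))
# leading arc only: least-squares centre for R=74.2
from scipy.optimize import least_squares
k=q[(q[:,1]>2)&(np.hypot(q[:,0],q[:,1]+2)>68)]
r=least_squares(lambda c:np.hypot(k[:,0]-c[0],k[:,1]-c[1])-74.1,[0,-3],loss="soft_l1");print(len(k),r.x,np.abs(r.fun).mean())
E
python3 m.py
```

```text
[[ 67.8 -60.5]] 90.51811927147494 [ 1.00129662 -1.02890743 -0.61197773] 9.75
70 [-0.39843833 -4.44029183] 0.7968471864705955
```

Call:
arm_command(
  series=[
    {"linear": [0.001,-0.0011,0],"turn": 0},
    {"linear": [0.001,-0.0011,0],"turn": 0},
    {"linear": [0,0,0],"turn": 0},
    {"linear": [0,0,0],"turn": 0},
  ],
)

```text
t: 10.2
ee_pos: [600.1, -92.2, 90.2]
orientation: [2.315, 2.124, 0.0]
ft_force: [1.1, -0.8, -1.1]
width: 0.2
grasp_force: 0.9
```

```bash
python3 m.py
```

```text
[[ 65.4 -58.4]] 90.23436797488715 [ 1.10611254 -0.80877188 -1.11201165] 10.2
69 [-2.98903255 -2.39057662] 0.930755066668036
```

Call:
arm_command(
  series=[
    {"linear": [-0.005,0.006,0],"turn": 0},
    {"linear": [0,0,-0.02],"turn": 0},
    {"linear": [0,0,-0.02],"turn": 0},
    {"linear": [-0.0005,-0.0285,0],"turn": 0},
    {"linear": [0,-0.04,0],"turn": 0},
    {"linear": [0,-0.04,0],"turn": 0},
    {"linear": [0,-0.03,0],"turn": 0},
    {"linear": [0,-0.01,0],"turn": 0},
    {"linear": [0,0,0],"turn": 0},
    {"linear": [0,0,0],"turn": 0},
  ],
)

```text
t: 11.25
ee_pos: [459.5, -85.9, 130.6]
orientation: [2.314, 2.123, 0.002]
ft_force: [0.3, 0.2, -0.1]
width: 0.4
grasp_force: 0.0
```

```bash
python3 m.py
```

```text
[[-75.3 -64.1]] 130.59195566533384 [ 0.33371512  0.23470494 -0.05753814] 11.25
79 [-2.9590377 -2.3521426] 0.9116773336036864
```

Call:
arm_command(
  series=[
    {"linear": [0,-0.002,0.01],"turn": 0},
    {"linear": [0,0,0.015],"turn": 0},
    {"linear": [0,0,0.0155],"turn": 0},
    {"linear": [0,0,0],"turn": 0},
    {"linear": [0.0025,0.003,0],"turn": 0},
    {"linear": [0.0025,0.0028,0],"turn": 0},
    {"linear": [0.001,0.0011,0],"turn": 0},
    {"linear": [0.001,0.0011,0],"turn": 0},
    {"linear": [0,0,0],"turn": 0},
    {"linear": [0,0,0],"turn": 0},
  ],
)

```text
t: 12.3
ee_pos: [464.3, -79.0, 89.9]
orientation: [2.315, 2.124, 0.0]
ft_force: [0.1, -0.4, 0.7]
width: 0.4
grasp_force: 0.1
```

```bash
python3 m.py
```

```text
[[-71.1 -56.8]] 89.90289180689419 [ 0.14633806 -0.39166797  0.70429714] 12.3
76 [-2.90440524 -2.17202708] 0.8501449401022259
```

Just about at contact now, so push about 4 mm further.

Call:
arm_command(
  series=[
    {"linear": [0.001,0.0012,0],"turn": 0},
    {"linear": [0.001,0.0012,0],"turn": 0},
    {"linear": [0.001,0.0012,0],"turn": 0},
    {"linear": [0,0,0],"turn": 0},
    {"linear": [0,0,0],"turn": 0},
  ],
)

```text
t: 12.85
ee_pos: [468.0, -76.3, 89.6]
orientation: [-2.315, -2.124, 0.0]
ft_force: [-2.6, -1.1, 0.3]
width: 0.2
grasp_force: 0.8
```

```bash
python3 m.py
```

```text
[[-67.7 -53.8]] 89.61346300037908 [-2.62505466 -1.10030232  0.27715872] 12.85
78 [0.41354049 0.69638267] 1.025692493142371
```

Wide disc is centred at about (0.4, 0.7). Now retract and go behind the narrow disc.

Call:
arm_command(
  series=[
    {"linear": [-0.004,-0.005,0],"turn": 0},
    {"linear": [0,0,-0.02],"turn": 0},
    {"linear": [0,0,-0.04],"turn": 0},
    {"linear": [0.04,0,0],"turn": 0},
    {"linear": [0.04,0.01,0],"turn": 0},
    {"linear": [0.04,0.013,0],"turn": 0},
    {"linear": [0.04,0.01,0],"turn": 0},
    {"linear": [0.04,0.01,0],"turn": 0},
    {"linear": [0.04,0.01,0],"turn": 0},
    {"linear": [0.04,0.01,0],"turn": 0},
  ],
  jaw=0.364,
)

```text
t: 13.9
ee_pos: [550.0, 195.2, 149.8]
orientation: [2.315, 2.124, 0.001]
ft_force: [-0.3, -0.3, -0.6]
width: 60.0
grasp_force: 0.0
```

Call:
arm_command(
  series=[
    {"linear": [0.01,0,0],"turn": 0},
    {"linear": [0,0,0],"turn": 0},
    {"linear": [0,0,0],"turn": 0},
    {"linear": [0,0,0],"turn": 0},
  ],
)

```text
t: 14.3
ee_pos: [549.8, 202.1, 149.6]
orientation: [-2.316, -2.122, 0.001]
ft_force: [0.2, -0.1, 0.2]
width: 59.8
grasp_force: 0.0
```

```bash
cat > n.py <<'E'
from h import *
o=ctrl.get_obs();print(lift(o['ee_pos'][:2]),o['ee_pos'][2],o["ft_force"],o["t"],o["width"])
im=ctrl.get_image("top")
for c in big(plaster(im["frame"]),2):
    for z in(80.5,107):
        q=cast(im,c[:,0],z).astype(np.float32);print(z,lift(cv2.fitEllipse(q)[0]),np.round(cv2.fitEllipse(q)[1],1),lift(q).min(0),lift(q).max(0))
E
python3 n.py
```

```text
[[ -9.9 230.6]] 149.56794333336302 [ 0.16987644 -0.135427    0.23152605] 14.3 59.83613359427567
80.5 [[ -5.2 171. ]] [81.7 93.9] [-53.2 127.5] [ 39.9 213.6]
107 [[ -8.1 167.4]] [79.9 91.9] [-55.  124.9] [ 36.  209.1]
80.5 [[2.1 1.1]] [141.2 147.3] [-71.1 -72.6] [75.1 75.8]
107 [[-0.9  1.3]] [138.1 144.1] [-72.5 -70.8] [70.5 74.3]
```

Call:
arm_command(
  series=[
    {"linear": [0.001,0,0.015],"turn": 0},
    {"linear": [0,0,0.015],"turn": 0},
    {"linear": [0,0,0.0135],"turn": 0},
    {"linear": [-0.006,0,0],"turn": 0},
    {"linear": [-0.006,0,0],"turn": 0},
    {"linear": [-0.008,0,0],"turn": 0},
    {"linear": [-0.01,0.001,0],"turn": 0},
    {"linear": [-0.01,0.001,0],"turn": 0},
    {"linear": [-0.01,0.001,0],"turn": 0},
    {"linear": [-0.01,0.001,0],"turn": 0},
  ],
)

```text
t: 15.35
ee_pos: [549.3, 143.4, 106.2]
orientation: [2.315, 2.123, 0.0]
ft_force: [0.4, 0.7, -0.2]
width: 60.0
grasp_force: 0.4
```

Call:
arm_command(
  series=[
    {"linear": [-0.01,0.001,0],"turn": 0},
    {"linear": [-0.01,0.001,0],"turn": 0},
    {"linear": [-0.008,0.001,0],"turn": 0},
    {"linear": [-0.006,0.001,0],"turn": 0},
    {"linear": [0,0,0],"turn": 0},
    {"linear": [0,0,0],"turn": 0},
  ],
)

```text
t: 15.95
ee_pos: [550.5, 110.1, 106.2]
orientation: [2.315, 2.124, 0.0]
ft_force: [-0.2, 0.4, -0.2]
width: 59.8
grasp_force: 0.0
```

```bash
python3 n.py; python3 look.py p6 105
```

```text
[[ -1.4 139. ]] 106.212052435483 [-0.17999883  0.37715948 -0.16700462] 15.95 59.799314892872076
80.5 [[4.3 4.6]] [134.7 160.1] [-71.6 -71.7] [74.6 92.8]
107 [[1.2 4.7]] [131.7 156.6] [-73. -70.] [70. 91.]
[[ -1.4 139.3]] [550.4354926  110.36116932 106.21402187] [ 0.46460664 -0.52831972 -0.04728919] 16.0
2406.0 [[ 5.6 13.6]] 86.39861297607422 [-72.2 -70.5] [70.4 91.1]
```

View pics/p6.png

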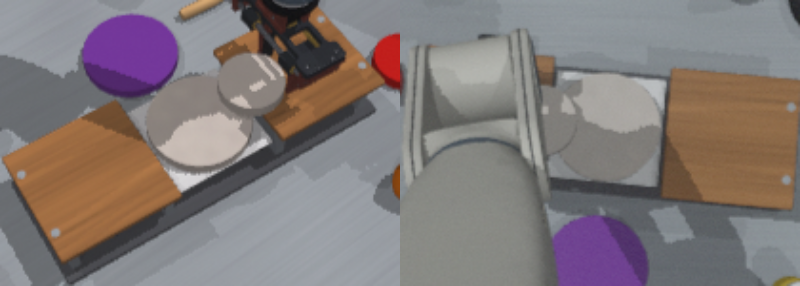

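Call:
arm_command(
  series=[
    {"linear": [-0.006,0.001,0],"turn": 0},
    {"linear": [-0.008,0,0],"turn": 0},
    {"linear": [-0.008,0,0],"turn": 0},
    {"linear": [-0.008,0,0],"turn": 0},
    {"linear": [-0.008,0,0],"turn": 0},
    {"linear": [-0.008,0,0],"turn": 0},
    {"linear": [-0.008,0,0],"turn": 0},
    {"linear": [-0.008,0,0],"turn": 0},
    {"linear": [-0.005,0,0],"turn": 0},
    {"linear": [0,0,0],"turn": 0},
  ],
)

```text
t: 17.1
ee_pos: [545.5, 42.6, 106.2]
orientation: [2.316, 2.123, -0.0]
ft_force: [-0.1, 0.7, -0.2]
width: 59.9
grasp_force: 0.0
```

```bash
python3 n.py; python3 look.py p7 97
```

```text
[[-0.6 71.4]] 106.17099432422255 [-0.1112935   0.73352498 -0.21949597] 17.1 59.92656249450097
80.5 [[  4.8 -30.4]] [ 74.2 132.8] [-69.2 -71.9] [72.2  7.8]
107 [[  1.7 -29.5]] [ 72.5 129.9] [-70.7 -70.2] [67.7  7.8]
[[-0.5 71.7]] [545.59746163  43.01957828 106.19280413] [-0.69156861  0.3072972   1.70416081] 17.15
1064.0 [[-1.7 -6.4]] 71.47721862792969 [-73.1 -71. ] [69.6  7.3]
```

View pics/p7.png

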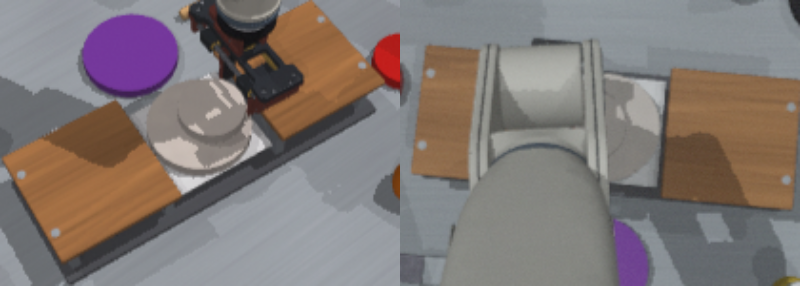

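Call:
arm_command(
  series=[
    {"linear": [-0.004,0.001,0],"turn": 0},
    {"linear": [-0.005,0,0],"turn": 0},
    {"linear": [-0.004,0,0.002],"turn": 0},
    {"linear": [-0.004,0,0.002],"turn": 0},
    {"linear": [-0.003,0,0],"turn": 0},
    {"linear": [-0.002,0,0],"turn": 0},
    {"linear": [0,0,0],"turn": 0},
    {"linear": [0,0,0],"turn": 0},
  ],
)

```text
t: 18.05
ee_pos: [544.6, 21.2, 102.1]
orientation: [-2.315, -2.124, 0.0]
ft_force: [-0.6, -0.7, 0.3]
width: 60.2
grasp_force: 0.0
```

```bash
python3 n.py
```

```text
[[ 0.4 50. ]] 102.14239534408304 [-0.63828075 -0.73604461  0.25581213] 18.05 60.201257239379125
80.5 [[  8.3 -46.3]] [ 42.1 132. ] [-59.5 -71.9] [ 66.7 -21.7]
107 [[  5.1 -45.1]] [ 41.2 129.1] [-61.2 -70.2] [ 62.3 -21.1]
```

Call:
arm_command(
  series=[
    {"linear": [0.004,0,0],"turn": 0},
    {"linear": [0.002,0,-0.02],"turn": 0},
    {"linear": [0,0,-0.04],"turn": 0},
    {"linear": [0.04,0,0],"turn": 0},
    {"linear": [0.04,0,0],"turn": 0},
    {"linear": [0.04,0,0],"turn": 0},
    {"linear": [0.04,0,0],"turn": 0},
    {"linear": [0.02,0,0],"turn": 0},
    {"linear": [0,0,0],"turn": 0},
    {"linear": [0,0,0],"turn": 0},
  ],
)

```text
t: 19.1
ee_pos: [560.2, 206.9, 161.9]
orientation: [-2.313, -2.125, 0.001]
ft_force: [-0.9, 1.4, 0.3]
width: 59.6
grasp_force: 0.0
```

```bash
python3 look.py p8 92; python3 - <<'E'
from h import *
for n in("top","scene"):
    im=ctrl.get_image(n);f=im["frame"]
    g=cv2.Canny(cv2.GaussianBlur(f,(3,3),0),20,60)
    w=np.array([[-1,0]])
    ys,xs=np.nonzero(g);P=np.c_[xs,ys]
    # radial profile search: edge points near expected circle, iterated fit
    for R,z,name in((75,71,"wide top"),(48,93,"narrow top")):
        q=lift(cast(im,P,z)).astype(float);c=np.zeros(2)
        for tol in(7,4,2.5,2.5):
            k=q[abs(np.hypot(*(q-c).T)-R)<tol]
            s=np.linalg.lstsq(np.c_[2*k,np.ones(len(k))],(k**2).sum(1),rcond=None)[0];c=s[:2]
        print(n,name,len(k),c.round(1),"R",np.sqrt(s[2]+c@c).round(1))
E
```

```text
[[1.000e-01 2.362e+02]] [560.22512566 206.87082673 161.93072591] [-0.85174844  1.398957    0.25915081] 19.1
2064.5 [[-1.6  2.3]] 73.9588394165039 [-73.8 -71.6] [71.2 74.4]
top wide top 162 [0.2 1.9] R 75.3
top narrow top 93 [1.5 1. ] R 47.5
scene wide top 154 [-0.8  1.9] R 74.7
scene narrow top 64 [-0.8  2.4] R 47.4
```

View pics/p8.png

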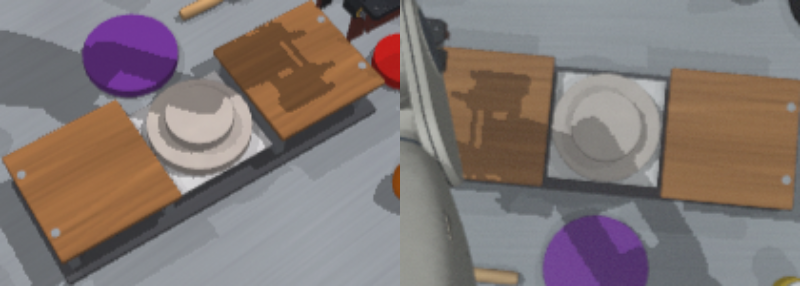

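Both discs lie flat and concentric at the platform's centre (top crop about 607,125), within about 2 mm, and the robot is clear. Handing in.

```bash
python3 -c "
from workcell import ctrl
print(ctrl.close_job())"
```

```text
the job is handed in; nothing more can be done
None
```

I slid the wide disc, then the narrow one, onto the sprung platform; both lay flat and within about 2 mm of centre when I handed the job in at about 19 s, with the bystanders untouched by any planned move; no verdict came back.

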